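# Find the blind registration hole in the die panel with a locating pin

### The job

Take the locating pin out of its wooden stand and slide its tip lightly over the panel in the clamp frame until you feel it drop into the blind registration hole, which cannot be seen or measured. Then press the pin gently fully home, upright with its collar on the panel, and let go of it; never push the springy panel down hard (6 mm at the most), and leave the pot of punches, the hammer and the loose punch where they are.

Things in the scene. Friction and masses are not known exactly. Their poses are not given: they have to be found in the camera images.
- frame: Dark steel clamp frame fixed to the table, 150 mm (own x) by 220 mm (own y). Origin: centre of its underside; z up. A window 80 mm (x) by 110 mm (y) in its top, centred on the origin, shows the flat face of the pale metal panel, which reaches under the frame's lips all round.
- panel (a joint): How far the panel is pushed down on its springy pad, in m: 0 at rest, 0.009 at the stop. It moves straight down only, rigid sideways. About 1 N starts it, then 2.5 N more per mm; it springs back. When a pressing, sliding tip drops into the hole, this push vanishes and the panel rises around the tip. More than 25 N from the pin, down or sideways, would mark it.
- pin: Locating pin, total 64 mm long, about 0.1 kg. Origin: centre of the tip's flat end; z points up along the pin to its head. From the tip: nose tapering from 4 mm diameter to 10 mm over the first 5 mm, round shank of 10 mm diameter to 20 mm, brass collar of 20 mm diameter from 20 to 24 mm, square brass head 14 x 14 mm (sides along own x and y) from 24 to 64 mm. It starts upright in the stand, its collar on the stand's top.
- stand: Wooden block fixed to the table, 70 x 70 mm and 40 mm high, with one vertical loose hole in its middle that holds the pin. Origin: centre of its underside, z up.
- pot: Dark metal pot of punches, 72 mm diameter with an ear, 85 mm high, the punches reaching to about 155 mm, 0.7 kg. Bystander. Origin: centre of its underside.
- hammer: Hammer lying on the table beyond the frame, about 0.3 m long, handle along its own x. Bystander. Origin: near its middle, on the table.
- punch: Loose square steel chasing punch lying on the table to the right of the frame, 121 mm along its own x, 9 mm thick. Bystander. Origin: its middle, on the table.
- window (a point): Centre of the window, on the panel's face at rest, 44.5 mm above the frame's underside; axes as the frame's. The panel is clamped at another place each time: its one vertical blind hole lies within 8 mm of this point along x and within 16 mm along y; nothing shows or measures where.
- lip (a point): On top of the frame's lip at its +y side, 82.5 mm from the window's centre: the lip's top is 2.5 mm above the panel's face. The hole in the panel is 11 mm in diameter, 24 mm deep, sharp-edged, and closed flush by a round dust plug that looks like the many solid discs inlaid in the face; the plug sinks up to 21 mm under the pin at less than 0.5 N and cannot lift the pin.

How it is judged:
On the way, in this order (a step that is already met when the one before it is completed fails the run):
1. the pin is lifted clear out of the stand (tip more than 60 mm above the table) (height (world z) of pin above 0.06 m), for 0.1 s.
2. the pin's tip has dropped into the panel's hole (more than 9 mm below the panel's face, inside the window) (z of pin in the frame of frame below 0.0355 m and horizontal distance between pin and frame below 0.035 m), for 0.1 s.
At the end, for the whole second after the job is handed in: The pin stands in the panel's hole with its collar down on the face (tip within 2 mm of its full 20 mm depth), within 35 mm of the window's centre, upright within 4 degrees, released and still, and the panel has sprung back up (within 1.5 mm) (z of pin in the frame of frame below 0.0265 m and horizontal distance between pin and frame below 0.035 m and angle between pin's own z axis and vertical below 0.07 rad and value of joint panel below 0.0015 m and linear speed of pin below 0.02 m/s and contact force between pin and the fingers below 0.1 N); the robot touches nothing.
It fails at once if the panel is pushed down more than 7 mm (value of joint panel above 0.007 m).
It fails at once if the pin is pushed against the panel with more than 25 N in any direction (contact force between pin and panel above 25 N).
It fails at once if the pin is tipped more than 20 degrees (angle between pin's own z axis and vertical above 0.35 rad).
It fails at once if the pot, the hammer or the punch is shifted more than 20 mm (distance of any of pot, hammer, punch from where it was at the start of the episode above 0.02 m).
It also fails if it takes over 72 s, if anything falls off the work surface, if the arm or the gripper's body presses on something with over 40 N, if the wrist force passes 120 N, or if a joint passes its speed limit or range.

### The arm

A 6-joint arm with a two-finger parallel gripper is mounted at the origin on the work surface. World frame = base frame: x ahead of the robot, y to its left, z up, the work surface at z = 0. Lengths are in m, angles in rad, forces in N, time in s.
With the tool pointing down it reaches from about 0.25 to 0.725 m from the base axis. Payload 4 kg.
Tool frame: the origin (TCP) lies midway between the tips of the shut fingers; the grasp point (between the pads) lies 19 mm behind it (bot.grip_point_offset is the distance from the TCP to the grasp point, in m); z points along the fingers, y is the line along which they close (so a half turn about z gives the same grasp; the last joint's range is limited). The gripper opens to 85 mm and grips with 20 to 120 N. Pads are 22 mm wide; open, the fingers measure 114 mm over their backs; the gripper's body (76 mm by 85 mm) begins 54 mm behind the grasp point. The pads swing forward as they close: fully open they stand 13 mm farther back than shut.
Start: joints at [1.242, 0.241, 0.005, 1.335, 0, 1.571], TCP at [0.161, 0.473, 0.231] pointing down, gripper open.
Joint ranges: [-2.72, 2.72], [-1.05, 1.87], [-1.09, 1.28], [-1.99, 2.15], [-1.42, 1.44], [-3.14, 3.14]. Speed limits (rad/s): [2.79, 2.79, 3.14, 3.14, 3.14, 3.14].

### API

Orientations are given as a unit quaternion [x, y, z, w].
In Python, from workcell import bot gives the robot as it stands.
- The arm moves only by the tool step_arm, never from a script. Its argument "targets" is text: rows parted by semicolons, each of 7 numbers parted by spaces: the opening, from -1 (shut) to 1 (fully open), so that 0 is half open, then the shift along the world's x, y, z normalised to -1 to 1, where 1 is 0.5 m, then the turn, a rotation vector about the world's x, y, z normalised to -1 to 1, where 1 is pi/4 rad. In form: gripper x y z wx wy wz; .... A call has 1 to 10 rows; each row is the pose to reach, as a shift and turn from the pose commanded when the call began; what a row does not reach only later rows make up. A row lasts 1/12 s, in which the tool goes at most 41.7 mm and 7.16 degrees, less where a joint would pass 70% of its speed; a pose out of reach is approached as far as the arm can. A call with a number of a shift or a turn outside -1 to 1 is refused whole. A call with a gripper value outside its range is refused whole. The fingers move at their own pace and stop on an object; the grip force is fixed at half the most. Time passes only in rows, so rows that repeat a pose let the fingers close. It gives the time, the measured TCP pose, the force, the opening and the grip force at its end, in the units of the state.
- bot.get_obs(): the state, without advancing time (a new reading comes with each control period).
- bot.camera(name): name is "scene" or "top"; returns the picture (480x640x3 uint8, red, green, blue); there is no depth.
- bot.camera_info(name): a dict with "vertical_fov" (degrees; the focal length in pixels is half the picture's height over the tangent of half this angle, whatever the lens; pixels are square), "cx", "cy" (the principal point, pixels), "pose" (4x4, takes a point from camera to world coordinates). Camera axes: x right, y up, looking along -z (the intrinsics and any distortion apply to the point x, -y, -z); pixel columns grow to the right and rows downward; lengths in m; the calibration is good to about 2 mm. A picture is of the moment at which its call begins. camera_info takes no time and is no camera call.
- bot.job_done(): hands the job in; it is judged then, once.
The state is a dict: "clock": time; "joint_pos": joint angles; "joint_vel": joint speeds; "tau": joint torques, N m; "eef_pos": TCP position; "tool_rot": TCP orientation; "ft_force": force on the tool from outside, world axes, zero at the start; "ft_torque": the same for the moment, N m; "grip_width": finger opening in m; "grasp_force": force on a finger pad.
Only numpy, scipy, OpenCV 4.12 (cv2) and the standard library are available. Lean on these libraries where they do the work, as an engineer would, in place of code of your own. Each camera call takes 0.05 s, during which the arm holds its last target. There are 200 camera calls.

## Working session

There is one attempt and no reset: what is moved stays moved. The work goes in short steps, Python scripts to look and compute and a tool call to move; the robot and the scene stay as the last step left them, time stands still between calls to the robot, and variables do not carry over. Pictures are saved under pics/ and viewed, at most 10 in all, crops included, and the job is handed in when it is done.

Besides the shell and the picture viewer there is one more tool, called as name(argument=value, ...) on one line, values as JSON. step_arm: Moves the arm, as the interface text tells. Scaled input: -1 to 1 covers 0.5 m each way for a shift and pi/4 rad each way for a turn. Its arguments: {"type":"object","properties":{"targets":{"type":"string"}},"required":["targets"]}

```bash
mkdir -p pics; ls; python3 - <<'E'
from workcell import bot
import cv2
o=bot.get_obs();print(o)
for n in("scene","top"):
    i=bot.camera_info(n);print(n,i)
    cv2.imwrite(f"pics/{n}0.png",bot.camera(n)[...,::-1])
E
```

```text
pics
{'clock': 0.0, 'joint_pos': array([1.24203250e+00, 2.41408911e-01, 3.69123156e-03, 1.33520769e+00,
       5.14137233e-06, 1.57079401e+00]), 'joint_vel': array([-2.30050738e-03,  2.69843122e-04, -9.76809851e-05,  1.73698543e-03,
       -1.33813431e-03,  3.52402320e-04]), 'tau': array([-5.31764363e-05, -3.72320187e+01,  2.52407724e+01,  1.70220563e-02,
       -8.51071218e-05,  3.25420203e-06]), 'eef_pos': array([0.16122477, 0.47260484, 0.23040241]), 'tool_rot': array([ 1.63641375e-01,  9.86519319e-01, -1.04975137e-03, -1.76738458e-04]), 'ft_force': array([-0.33689261,  0.26915115, -0.18739336]), 'ft_torque': array([-0.02884339, -0.03324676,  0.01250345]), 'grasp_force': 0.0, 'grip_width': 0.08537620947229864}
scene {'vertical_fov': 45.12333671746219, 'cx': 315.1158274079716, 'cy': 240.80259268613733, 'pose': array([[-0.21391335, -0.5131352 ,  0.831224  ,  1.45445745],
       [ 0.97683959, -0.11676438,  0.1793056 ,  0.16141293],
       [ 0.00504934,  0.85032837,  0.52622824,  0.60122767],
       [ 0.        ,  0.        ,  0.        ,  1.        ]])}
top {'vertical_fov': 45.98798538728123, 'cx': 317.8416928260939, 'cy': 243.50920583371462, 'pose': array([[ 0.00985706,  0.98966192, -0.1430808 ,  0.44232441],
       [-0.99990336,  0.00835239, -0.01111302, -0.0255886 ],
       [-0.00980306,  0.14317651,  0.98964862,  1.16013789],
       [ 0.        ,  0.        ,  0.        ,  1.        ]])}
```

View pics/top0.png

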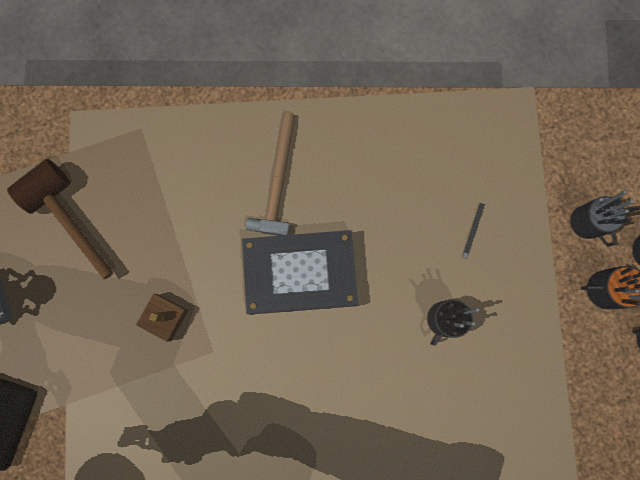

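View pics/scene0.png

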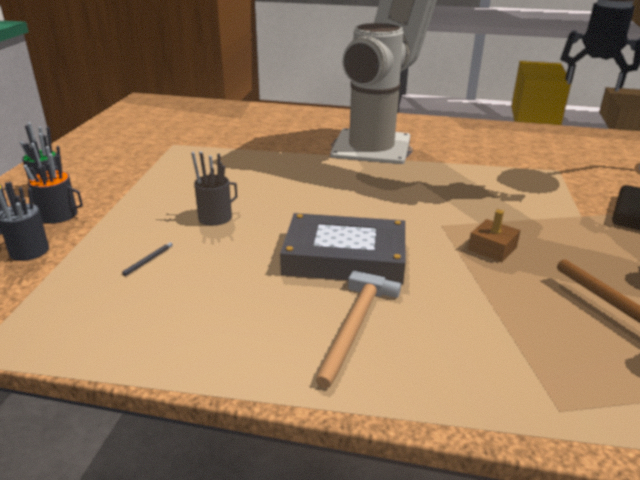

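The top view shows the window at about (300,272), frame nearly square to the world, and the stand with the pin at about (163,317). In the scene view the pin's head is at about (499,220) and the window at about (345,238). Next I measure the window and the pin.

```bash
cat > h.py <<'E'
import numpy as np, cv2
from workcell import bot
def cam(n):
    i=bot.camera_info(n); f=240/np.tan(np.radians(i["vertical_fov"]/2)); return f,i["cx"],i["cy"],np.array(i["pose"])
def plane(n,px,z):
    f,cx,cy,P=cam(n); px=np.atleast_2d(np.float64(px))
    d=np.c_[(px[:,0]-cx)/f,-(px[:,1]-cy)/f,-np.ones(len(px))]@P[:3,:3].T
    o=P[:3,3]; return (o+d*((z-o[2])/d[:,2])[:,None])[:,:2]
def proj(n,X):
    f,cx,cy,P=cam(n); c=(np.atleast_2d(X)-P[:3,3])@P[:3,:3]
    return np.c_[cx+f*c[:,0]/-c[:,2],cy+f*c[:,1]/c[:,2]]
def big(m):
    c,_=cv2.findContours(m.astype(np.uint8),cv2.RETR_EXTERNAL,cv2.CHAIN_APPROX_NONE)
    return max(c,key=cv2.contourArea)[:,0,:]
def rect(p): # mm
    return cv2.minAreaRect(np.float32(p*1000))
E
python3 - <<'E'
from h import *
for n,(x0,y0,x1,y1) in dict(top=(235,220,375,325),scene=(275,205,415,285)).items():
    im=cv2.imread(f"pics/{n}0.png"); g=im.astype(int); m=np.zeros(im.shape[:2],bool)
    s=g[y0:y1,x0:x1]; sat=s.max(2)-s.min(2)
    m[y0:y1,x0:x1]=(s.min(2)>95)&(sat<45)
    m=cv2.morphologyEx(m.astype(np.uint8),cv2.MORPH_CLOSE,np.ones((5,5)))
    p=big(m); print(n,"window",rect(plane(n,p,.0455)))
    # brass bolts
    hsv=cv2.cvtColor(im,cv2.COLOR_BGR2HSV)[y0:y1,x0:x1]
    b=((hsv[...,1]>120)&(hsv[...,0]>8)&(hsv[...,0]<30)&(hsv[...,2]>90)).astype(np.uint8)
    k,l,st,ce=cv2.connectedComponentsWithStats(b)
    for j in range(1,k):
        if 3<st[j,4]<60: print(" bolt",ce[j]+[x0,y0],st[j,4],plane(n,ce[j]+[x0,y0],.047))
a=cv2.imread("pics/top0.png")[285:350,125:205]; b=cv2.imread("pics/scene0.png")[200:265,460:540]
cv2.imwrite("pics/pin0.png",np.vstack([cv2.resize(v,None,fx=4.5,fy=4.5,interpolation=cv2.INTER_CUBIC) for v in(a,b)]))
E
```

```text
top window ((547.5628662109375, 13.47589111328125), (206.57786560058594, 278.6298828125), 0.45956772565841675)
 bolt [344.25 237.25] 20 [[ 0.61629409 -0.06554508]]
 bolt [249.21052632 244.94736842] 19 [[0.59921384 0.12348919]]
 bolt [349.71428571 297.76190476] 21 [[ 0.49632414 -0.07663394]]
 bolt [252.84210526 305.15789474] 19 [[0.48009526 0.11311363]]
scene window ((550.1469116210938, 22.868671417236328), (87.88931274414062, 115.21907806396484), 5.073217391967773)
 bolt [299.36842105 215.47368421] 19 [[ 0.49362313 -0.07775543]]
 bolt [397.1875 222.    ] 16 [[0.47664149 0.11207365]]
 bolt [289.30769231 247.92307692] 26 [[ 0.61285746 -0.06723004]]
 bolt [396.69230769 255.92307692] 26 [[0.59646399 0.12266253]]
```

View pics/pin0.png

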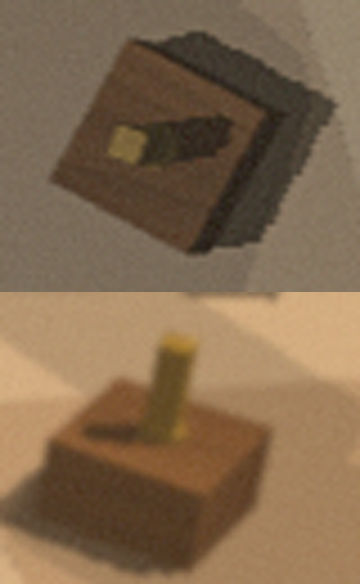

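The crop shows the square brass head: top face at about (153,317) in the top view and (500,211) in the scene view, turned about 10° from the world axes. Bolts give the window centre at about (0.547, 0.023) with a yaw of 5°.

```bash
python3 - <<'E'
from h import *
for n,(x0,y0,x1,y1) in dict(top=(135,300,195,345),scene=(470,200,525,260)).items():
    im=cv2.imread(f"pics/{n}0.png"); im4=cv2.resize(im[y0:y1,x0:x1],None,fx=4,fy=4,interpolation=cv2.INTER_CUBIC)
    hsv=cv2.cvtColor(im4,cv2.COLOR_BGR2HSV)
    m=(hsv[...,0]>=18)&(hsv[...,0]<=32)&(hsv[...,1]>(90 if n=="top" else 100))&(hsv[...,2]>(100 if n=="top" else 85))
    p=big(m)/4+[x0-.375,y0-.375]
    print(n,p.min(0),p.max(0),cv2.minAreaRect(np.float32(p)))
    if n=="top":
        w=plane(n,p,.084); print(rect(w)); M=w.mean(0)
print("top pin->scene px of that point at .084,.044",proj("scene",[[*M,.084],[*M,.044]]))
for q in([499.8,211.2],): print(plane("scene",q,.084))
# stand centre from top-face corners (crop px/4.5)
c=np.array([[133,40],[275,112],[195,252],[50,180]])/4.5+[125,285]
w=plane("top",c,.04);print("stand",w.mean(0),rect(w))
E
```

```text
top [148.625 312.625] [156.875 320.875] ((152.7025909423828, 316.6810302734375), (7.056422710418701, 7.2885422706604), 21.801410675048828)
((455.3520202636719, 297.7155456542969), (13.760282516479492, 13.435885429382324), 68.52841186523438)
scene [490.875 208.625] [503.875 232.625] ((497.3534240722656, 220.55093383789062), (9.527875900268555, 24.106098175048828), 10.366323471069336)
top pin->scene px of that point at .084,.044 [[499.66142863 210.29084086]
 [496.02159502 228.74838316]]
[[0.45888629 0.29799039]]
stand [0.45470038 0.2938956 ] ((454.5697021484375, 294.1408996582031), (74.37985229492188, 69.69444274902344), 64.24969482421875)
```

step_arm(targets="1 0.59 -0.353 -0.142 0 0 0;1 0.59 -0.353 -0.142 0 0 0;1 0.59 -0.353 -0.142 0 0 0;1 0.59 -0.353 -0.142 0 0 0;1 0.59 -0.353 -0.142 0 0 0;1 0.59 -0.353 -0.142 0 0 0;1 0.59 -0.353 -0.142 0 0 0;1 0.59 -0.353 -0.142 0 0 0;1 0.59 -0.353 -0.142 0 0 0;1 0.59 -0.353 -0.142 0 0 0")

```text
clock: 0.93
eef_pos: [0.459, 0.2936, 0.1584]
tool_rot: [0.167, 0.986, -0.001, -0.0]
ft_force: [0.6, -0.2, -0.6]
grip_width: 0.0853
grasp_force: 0.0
```

step_arm(targets="1 0 0 -0.07 0 0 0;1 0 0 -0.14 0 0 0;1 0 0 -0.216 0 0 0;1 0 0 -0.216 0 0 0;1 0 0 -0.216 0 0 0;1 0 0 -0.216 0 0 0")

```text
clock: 1.43
eef_pos: [0.4569, 0.2977, 0.0539]
tool_rot: [0.163, 0.987, 0.001, 0.001]
ft_force: [-0.2, -0.2, 0.9]
grip_width: 0.0854
grasp_force: 0.0
```

```bash
python3 - <<'E'
from h import *
a=bot.camera("top")[280:350,120:210,::-1]; b=bot.camera("scene")[170:260,450:550,::-1]
cv2.imwrite("pics/g1.png",np.hstack([cv2.resize(v,(500,450),interpolation=cv2.INTER_CUBIC)[:, :400] for v in(a,b)]))
o=bot.get_obs();print(o["eef_pos"])
E
```

```text
[0.45812099 0.29825143 0.05514764]
```

View pics/g1.png

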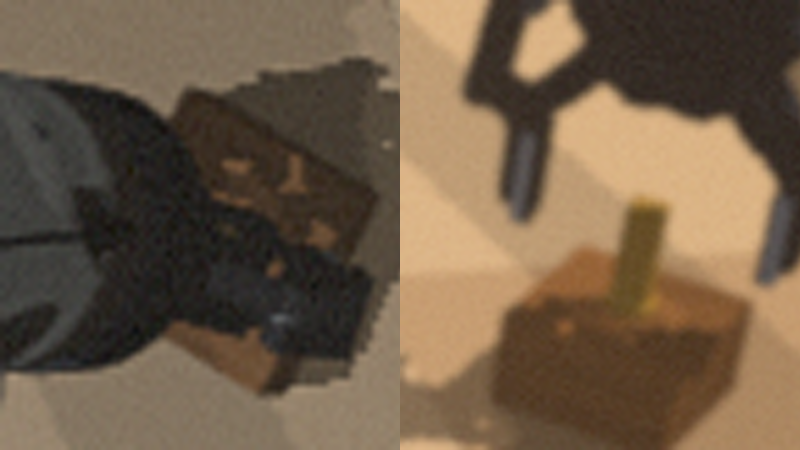

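Between the open fingers (tips at about (515,215) and (770,280) in the right crop), the pin stands midway at (640,250). I close on it.

step_arm(targets="-1 0 0 0 0 0 0;-1 0 0 0 0 0 0;-1 0 0 0 0 0 0;-1 0 0 0 0 0 0;-1 0 0 0 0 0 0;-1 0 0 0 0 0 0;-1 0 0 0 0 0 0;-1 0 0 0 0 0 0")

```text
clock: 2.2
eef_pos: [0.4566, 0.2968, 0.0526]
tool_rot: [0.164, 0.987, 0.0, 0.0]
ft_force: [-0.0, 0.2, 3.5]
grip_width: 0.0131
grasp_force: 58.6
```

```bash
python3 - <<'E'
from workcell import bot
o=bot.get_obs();print(o["eef_pos"],o["tool_rot"],o["ft_force"],o["grip_width"],o["grasp_force"])
E
```

```text
[0.45662529 0.2967826  0.05259224] [1.63709877e-01 9.86508506e-01 1.40912447e-04 1.52775542e-04] [-0.03541645  0.19537706  3.51455841] 0.013125457386252025 58.5612291097641
```

step_arm(targets="-1 0 0 0.02 0 0 0;-1 0 0 0.05 0 0 0;-1 0 0 0.1 0 0 0;-1 0 0 0.15 0 0 0;-1 0 0 0.16 0 0 0;-1 0 0 0.16 0 0 0;-1 0 0 0.16 0 0 0;-1 0 0 0.16 0 0 0")

```text
clock: 2.87
eef_pos: [0.4555, 0.2961, 0.1309]
tool_rot: [0.164, 0.987, -0.001, -0.001]
ft_force: [0.4, -0.2, -1.1]
grip_width: 0.0129
grasp_force: 59.0
```

```bash
python3 - <<'E'
from h import *
o=bot.get_obs();print(o["eef_pos"],o["tool_rot"],o["ft_force"],o["grip_width"],o["grasp_force"])
im=bot.camera("scene")[...,::-1]; cv2.imwrite("pics/s2.png",im)
cv2.imwrite("pics/g2.png",cv2.resize(im[130:250,440:580],None,fx=4,fy=4,interpolation=cv2.INTER_CUBIC))
E
```

```text
[0.45545853 0.29607818 0.13089255] [ 1.63645038e-01  9.86518271e-01 -9.60489734e-04 -1.03928544e-03] [ 0.39684432 -0.18113102 -1.0678065 ] 0.012930297169774879 58.957677483558655
```

View pics/g2.png

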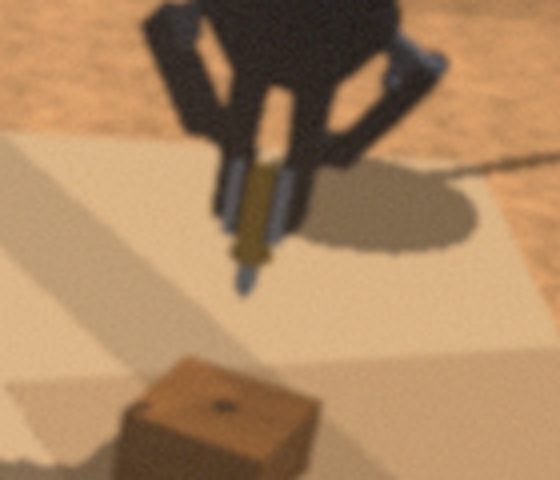

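The pin is gripped upright (head at (268,165), tip at (243,295) in the crop; its lean matches the vertical there). I carry it over the window.

step_arm(targets="-1 0.025 -0.075 0 0 0 0;-1 0.05 -0.15 0 0 0 0;-1 0.075 -0.225 0 0 0 0;-1 0.1 -0.3 0 0 0 0;-1 0.125 -0.375 0 0 0 0;-1 0.15 -0.45 0 0 0 0;-1 0.175 -0.525 0 0 0 0;-1 0.182 -0.546 0 0 0 0;-1 0.182 -0.546 -0.05 0 0 0;-1 0.182 -0.546 -0.092 0 0 0")

```text
clock: 3.75
eef_pos: [0.548, 0.0224, 0.0853]
tool_rot: [0.165, 0.986, 0.0, 0.0]
ft_force: [-0.5, 0.3, -0.8]
grip_width: 0.013
grasp_force: 59.0
```

step_arm(targets="-1 0 0 0 0 0 0;-1 0 0 0 0 0 0;-1 0 0 0 0 0 0;-1 0 0 0 0 0 0;-1 0 0 0 0 0 0;-1 0 0 0 0 0 0")

```text
clock: 4.25
eef_pos: [0.5482, 0.0241, 0.0875]
tool_rot: [0.163, 0.987, 0.0, 0.001]
ft_force: [0.8, 0.1, -0.9]
grip_width: 0.0132
grasp_force: 59.0
```

```bash
python3 - <<'E'
from h import *
o=bot.get_obs();print(o["eef_pos"],o["tool_rot"],o["ft_force"])
im=bot.camera("scene")[...,::-1]; cv2.imwrite("pics/s3.png",im)
cv2.imwrite("pics/g3.png",cv2.resize(im[165:265,280:420],None,fx=5.5,fy=5.5,interpolation=cv2.INTER_CUBIC))
p=o["eef_pos"]; print(proj("scene",[[p[0],p[1],p[2]-.0326]]))
# wx axes: window corner projections
t=.088; c,s=np.cos(t),np.sin(t); R=np.array([[c,-s],[s,c]])
for C in([.547,.0232],): print(proj("scene",[[*(R@[a,b]+C),.0445] for a,b in((0,0),(.04,.055),(.04,-.055),(-.04,-.055),(-.04,.055))]))
E
```

```text
[0.54822681 0.02411027 0.08746579] [1.63340235e-01 9.86569201e-01 2.12602926e-04 1.06523188e-03] [ 0.80235155  0.13509819 -0.86152275]
[[346.0060602  231.87608345]]
[[345.44888195 236.28430372]
 [374.28416635 249.97119556]
 [313.26388466 245.53525815]
 [318.66579937 223.57150542]
 [375.9985832  227.50338348]]
```

View pics/g3.png

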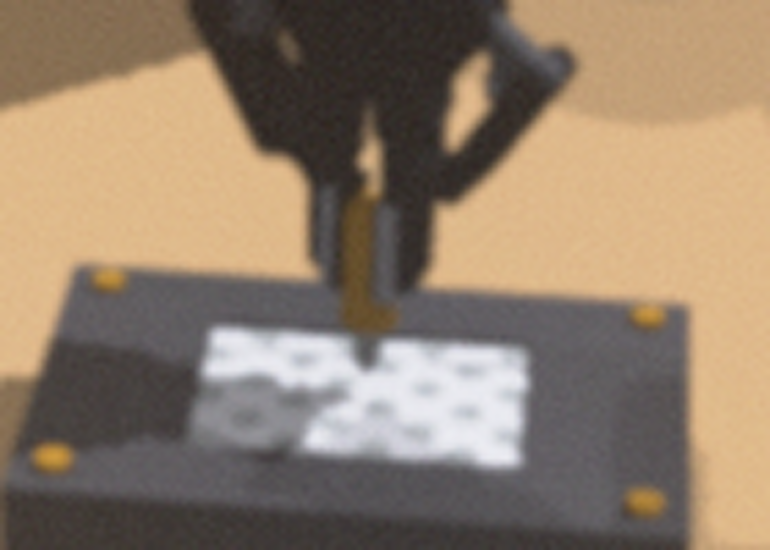

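The tip is seen at about (347,232), directly over the window centre (345,236 predicted; window corners match within 1 px). Now I lower to touch.

step_arm(targets="-1 0 0 -0.006 0 0 0;-1 0 0 -0.012 0 0 0;-1 0 0 -0.018 0 0 0;-1 0 0 -0.018 0 0 0;-1 0 0 -0.018 0 0 0;-1 0 0 -0.018 0 0 0")

```text
clock: 4.8
eef_pos: [0.5473, 0.0237, 0.0771]
tool_rot: [0.164, 0.987, -0.0, -0.0]
ft_force: [0.2, 0.4, -0.3]
grip_width: 0.0133
grasp_force: 59.2
```

step_arm(targets="-1 0 0 -0.001 0 0 0;-1 0 0 -0.002 0 0 0;-1 0 0 -0.002 0 0 0;-1 0 0 -0.002 0 0 0")

```text
clock: 5.13
eef_pos: [0.5474, 0.0237, 0.0765]
tool_rot: [0.164, 0.987, -0.0, 0.0]
ft_force: [-0.2, -0.1, 0.6]
grip_width: 0.0128
grasp_force: 59.3
```

step_arm(targets="-1 0 0 -0.001 0 0 0;-1 0 0 -0.002 0 0 0;-1 0 0 -0.002 0 0 0;-1 0 0 -0.002 0 0 0")

```text
clock: 5.47
eef_pos: [0.5475, 0.0237, 0.0755]
tool_rot: [0.164, 0.987, -0.0, 0.0]
ft_force: [-2.2, -0.5, 3.1]
grip_width: 0.0127
grasp_force: 59.6
```

step_arm(targets="-1 0 0.002 0 0 0 0;-1 0 0.004 0 0 0 0;-1 -0.001 0.006 0 0 0 0;-1 -0.001 0.008 0 0 0 0;-1 -0.001 0.01 0 0 0 0;-1 -0.001 0.012 0 0 0 0;-1 -0.001 0.012 0 0 0 0")

```text
clock: 6.05
eef_pos: [0.5474, 0.0301, 0.0755]
tool_rot: [0.164, 0.987, 0.0, 0.0]
ft_force: [0.5, -2.0, 2.4]
grip_width: 0.0129
grasp_force: 59.5
```

step_arm(targets="-1 0 0.002 0 0 0 0;-1 0 0.004 0 0 0 0;-1 -0.001 0.006 0 0 0 0;-1 -0.001 0.008 0 0 0 0;-1 -0.001 0.01 0 0 0 0;-1 -0.001 0.012 0 0 0 0;-1 -0.001 0.012 0 0 0 0")

```text
clock: 6.63
eef_pos: [0.5464, 0.036, 0.0753]
tool_rot: [0.164, 0.987, 0.0, -0.0]
ft_force: [-0.5, -1.5, 3.6]
grip_width: 0.0129
grasp_force: 59.6
```

step_arm(targets="-1 0 0.002 0 0 0 0;-1 0 0.004 0 0 0 0;-1 -0.001 0.006 0 0 0 0;-1 -0.001 0.008 0 0 0 0;-1 -0.001 0.01 0 0 0 0;-1 -0.001 0.012 0 0 0 0;-1 -0.001 0.012 0 0 0 0")

```text
clock: 7.22
eef_pos: [0.5459, 0.0421, 0.0753]
tool_rot: [0.164, 0.987, 0.0, -0.0]
ft_force: [0.6, -2.6, 4.3]
grip_width: 0.0129
grasp_force: 59.6
```

step_arm(targets="-1 0.003 0 0 0 0 0;-1 0.006 0.001 0 0 0 0;-1 0.009 0.001 0 0 0 0;-1 0.009 -0.001 0 0 0 0;-1 0.009 -0.003 0 0 0 0;-1 0.009 -0.005 0 0 0 0;-1 0.009 -0.005 0 0 0 0")

```text
clock: 7.8
eef_pos: [0.551, 0.0399, 0.0754]
tool_rot: [0.163, 0.987, 0.001, 0.0]
ft_force: [-1.0, 1.9, 3.0]
grip_width: 0.0132
grasp_force: 59.6
```

step_arm(targets="-1 0 -0.002 0 0 0 0;-1 0 -0.004 0 0 0 0;-1 0.001 -0.006 0 0 0 0;-1 0.001 -0.008 0 0 0 0;-1 0.001 -0.01 0 0 0 0;-1 0.001 -0.012 0 0 0 0;-1 0.001 -0.012 0 0 0 0")

```text
clock: 8.38
eef_pos: [0.5508, 0.032, 0.0749]
tool_rot: [0.164, 0.986, -0.001, -0.0]
ft_force: [1.0, -1.2, 0.0]
grip_width: 0.0127
grasp_force: 59.2
```

step_arm(targets="-1 0 0 0 0 0 0;-1 0 0 0 0 0 0;-1 0 0 0 0 0 0")

```text
clock: 8.63
eef_pos: [0.5508, 0.0322, 0.075]
tool_rot: [0.164, 0.986, -0.001, -0.0]
ft_force: [0.8, -2.2, -0.6]
grip_width: 0.013
grasp_force: 59.1
```

step_arm(targets="-1 0 -0.002 0 0 0 0;-1 0 -0.004 0 0 0 0;-1 0 -0.004 0 0 0 0;-1 0 -0.004 0 0 0 0")

```text
clock: 8.97
eef_pos: [0.5506, 0.0313, 0.0751]
tool_rot: [0.164, 0.987, 0.0, -0.0]
ft_force: [0.1, -0.7, 0.0]
grip_width: 0.0132
grasp_force: 59.1
```

step_arm(targets="-1 0 0 -0.001 0 0 0;-1 0 0 -0.002 0 0 0;-1 0 0 -0.003 0 0 0;-1 0 0 -0.003 0 0 0;-1 0 0 -0.003 0 0 0")

```text
clock: 9.38
eef_pos: [0.551, 0.0312, 0.0739]
tool_rot: [0.164, 0.987, 0.0, 0.0]
ft_force: [-0.0, -0.6, 1.2]
grip_width: 0.0129
grasp_force: 59.1
```

step_arm(targets="-1 0 -0.002 0 0 0 0;-1 0 -0.004 0 0 0 0;-1 0 -0.004 0 0 0 0;-1 0 -0.004 0 0 0 0")

```text
clock: 9.72
eef_pos: [0.5509, 0.0292, 0.0737]
tool_rot: [0.164, 0.987, 0.0, -0.0]
ft_force: [0.8, 0.2, 0.1]
grip_width: 0.0131
grasp_force: 59.1
```

step_arm(targets="-1 0 0 -0.001 0 0 0;-1 0 0 -0.002 0 0 0;-1 0 0 -0.003 0 0 0;-1 0 0 -0.003 0 0 0;-1 0 0 -0.003 0 0 0")

```text
clock: 10.13
eef_pos: [0.5513, 0.0293, 0.0725]
tool_rot: [0.164, 0.987, 0.0, 0.0]
ft_force: [-0.4, -0.7, 0.9]
grip_width: 0.013
grasp_force: 59.1
```

step_arm(targets="-1 0 -0.002 0 0 0 0;-1 0 -0.004 0 0 0 0;-1 0 -0.004 0 0 0 0;-1 0 -0.004 0 0 0 0")

```text
clock: 10.47
eef_pos: [0.5514, 0.0283, 0.0726]
tool_rot: [0.163, 0.987, 0.001, 0.0]
ft_force: [1.6, 4.6, 0.6]
grip_width: 0.0129
grasp_force: 59.2
```

step_arm(targets="-1 0 0.0026 0 0 0 0;-1 0 0.0026 0 0 0 0;-1 0.002 0.0026 0 0 0 0;-1 0.004 0.0026 0 0 0 0;-1 0.004 0.0026 0 0 0 0;-1 0.004 0.0026 0 0 0 0")

```text
clock: 10.97
eef_pos: [0.5523, 0.0283, 0.072]
tool_rot: [0.164, 0.987, -0.0, -0.001]
ft_force: [-1.0, 1.6, 1.4]
grip_width: 0.0131
grasp_force: 59.3
```

step_arm(targets="-1 -0.002 0 0 0 0 0;-1 -0.004 0 0 0 0 0;-1 -0.006 0 0 0 0 0;-1 -0.008 0 0 0 0 0;-1 -0.008 0 0 0 0 0;-1 -0.008 0 0 0 0 0")

```text
clock: 11.47
eef_pos: [0.5509, 0.0285, 0.0731]
tool_rot: [0.164, 0.987, 0.0, 0.002]
ft_force: [5.3, 1.7, 0.0]
grip_width: 0.0132
grasp_force: 59.1
```

step_arm(targets="-1 0.0025 0.001 0 0 0 0;-1 0.005 0.0012 0 0 0 0;-1 0.005 0.0012 0 0 0 0;-1 0.005 0.0012 -0.001 0 0 0;-1 0.005 0.0012 -0.002 0 0 0;-1 0.005 0.0012 -0.002 0 0 0;-1 0.005 0.0012 -0.002 0 0 0")

```text
clock: 12.05
eef_pos: [0.5515, 0.0289, 0.0715]
tool_rot: [0.164, 0.987, -0.0, 0.0]
ft_force: [1.3, -0.3, 2.8]
grip_width: 0.0128
grasp_force: 59.5
```

step_arm(targets="-1 0.0012 0 0 0 0 0;-1 0.0012 0 0 0 0 0;-1 0.0012 0 0 0 0 0")

```text
clock: 12.3
eef_pos: [0.5518, 0.0291, 0.0712]
tool_rot: [0.164, 0.987, -0.0, -0.0]
ft_force: [1.5, 1.0, 1.9]
grip_width: 0.0128
grasp_force: 59.5
```

step_arm(targets="-1 0.001 0.0006 0 0 0 0;-1 0.001 0.0006 0 0 0 0;-1 0.001 0.0006 0 0 0 0")

```text
clock: 12.55
eef_pos: [0.5521, 0.0295, 0.0708]
tool_rot: [0.164, 0.987, -0.0, -0.001]
ft_force: [1.6, -0.5, 0.4]
grip_width: 0.0129
grasp_force: 59.2
```

step_arm(targets="-1 0.0006 0 -0.001 0 0 0;-1 0.0006 0 -0.002 0 0 0;-1 0.0006 0 -0.002 0 0 0;-1 0.0006 0 -0.002 0 0 0")

```text
clock: 12.88
eef_pos: [0.5523, 0.0294, 0.0699]
tool_rot: [0.164, 0.987, -0.0, -0.001]
ft_force: [0.6, 0.9, -1.0]
grip_width: 0.0129
grasp_force: 59.2
```

step_arm(targets="-1 0 0 -0.001 0 0 0;-1 0 0 -0.002 0 0 0;-1 0 0 -0.003 0 0 0;-1 0 0 -0.004 0 0 0;-1 0 0 -0.004 0 0 0;-1 0 0 -0.004 0 0 0")

```text
clock: 13.38
eef_pos: [0.5526, 0.0293, 0.0682]
tool_rot: [0.164, 0.987, -0.0, -0.0]
ft_force: [-0.1, 0.0, -0.8]
grip_width: 0.0134
grasp_force: 59.1
```

Free and centred; I go down in small steps.

step_arm(targets="-1 0 0 -0.001 0 0 0;-1 0 0 -0.002 0 0 0;-1 0 0 -0.003 0 0 0;-1 0 0 -0.004 0 0 0;-1 0 0 -0.005 0 0 0;-1 0 0 -0.006 0 0 0;-1 0 0 -0.006 0 0 0")

```text
clock: 13.97
eef_pos: [0.5529, 0.0294, 0.0652]
tool_rot: [0.164, 0.987, -0.0, -0.0]
ft_force: [-0.7, -0.4, -0.5]
grip_width: 0.0132
grasp_force: 59.1
```

step_arm(targets="-1 0 0 -0.001 0 0 0;-1 0 0 -0.002 0 0 0;-1 0 0 -0.003 0 0 0;-1 0 0 -0.004 0 0 0;-1 0 0 -0.004 0 0 0;-1 0 0 -0.004 0 0 0")

```text
clock: 14.47
eef_pos: [0.5529, 0.0294, 0.0633]
tool_rot: [0.164, 0.987, -0.0, 0.0]
ft_force: [0.8, 0.7, -0.1]
grip_width: 0.0128
grasp_force: 59.1
```

step_arm(targets="-1 0 0 -0.001 0 0 0;-1 0 0 -0.002 0 0 0;-1 0 0 -0.003 0 0 0;-1 0 0 -0.004 0 0 0;-1 0 0 -0.005 0 0 0;-1 0 0 -0.006 0 0 0;-1 0 0 -0.007 0 0 0;-1 0 0 -0.008 0 0 0;-1 0 0 -0.008 0 0 0;-1 0 0 -0.008 0 0 0")

```text
clock: 15.3
eef_pos: [0.5528, 0.0294, 0.0593]
tool_rot: [0.164, 0.987, 0.0, -0.0]
ft_force: [-0.7, 0.9, -0.7]
grip_width: 0.0129
grasp_force: 59.1
```

step_arm(targets="-1 0 0 -0.001 0 0 0;-1 0 0 -0.002 0 0 0;-1 0 0 -0.003 0 0 0;-1 0 0 -0.004 0 0 0;-1 0 0 -0.004 0 0 0;-1 0 0 -0.004 0 0 0")

```text
clock: 15.8
eef_pos: [0.5528, 0.0294, 0.0572]
tool_rot: [0.164, 0.987, -0.0, -0.0]
ft_force: [-0.1, -1.0, -0.5]
grip_width: 0.0132
grasp_force: 59.1
```

step_arm(targets="-1 0 0 -0.001 0 0 0;-1 0 0 -0.002 0 0 0;-1 0 0 -0.002 0 0 0;-1 0 0 -0.002 0 0 0")

```text
clock: 16.13
eef_pos: [0.5529, 0.0294, 0.0565]
tool_rot: [0.164, 0.987, 0.0, 0.0]
ft_force: [-0.9, 0.1, 1.6]
grip_width: 0.0129
grasp_force: 59.4
```

step_arm(targets="-1 0 0 -0.001 0 0 0;-1 0 0 -0.002 0 0 0;-1 0 0 -0.002 0 0 0;-1 0 0 -0.002 0 0 0")

```text
clock: 16.47
eef_pos: [0.5529, 0.0294, 0.0556]
tool_rot: [0.164, 0.987, 0.0, 0.0]
ft_force: [-1.3, -0.5, 3.5]
grip_width: 0.0129
grasp_force: 59.7
```

Collar is seated at the expected height (z 0.0563). I ease off and release.

step_arm(targets="-1 0 0 0.0016 0 0 0;-1 0 0 0.0016 0 0 0;-0.2 0 0 0.0016 0 0 0;-0.2 0 0 0.0016 0 0 0;-0.2 0 0 0.0016 0 0 0;-0.2 0 0 0.0016 0 0 0;-0.2 0 0 0.0016 0 0 0;-0.2 0 0 0.0016 0 0 0")

```text
clock: 17.13
eef_pos: [0.5529, 0.0294, 0.056]
tool_rot: [0.164, 0.987, -0.0, -0.0]
ft_force: [-0.1, 0.1, -0.0]
grip_width: 0.0341
grasp_force: 0.0
```

step_arm(targets="-0.2 0 0 0.02 0 0 0;-0.2 0 0 0.06 0 0 0;-0.2 0 0 0.12 0 0 0;-0.2 0 0 0.2 0 0 0;-0.2 -0.08 0 0.24 0 0 0;-0.2 -0.16 0 0.24 0 0 0;-0.2 -0.24 0 0.24 0 0 0;-0.2 -0.24 0 0.24 0 0 0;-0.2 -0.24 0 0.24 0 0 0")

```text
clock: 17.88
eef_pos: [0.4298, 0.0293, 0.1766]
tool_rot: [0.164, 0.987, -0.0, -0.001]
ft_force: [1.5, -0.2, -0.0]
grip_width: 0.0341
grasp_force: 0.0
```

```bash
python3 - <<'E'
from h import *
a=bot.camera("scene")[150:290,270:420,::-1]; b=bot.camera("top")[215:330,235:375,::-1]
cv2.imwrite("pics/f1.png",np.hstack([cv2.resize(v,(400,360),interpolation=cv2.INTER_CUBIC) for v in(a,b)]))
print(proj("scene",[[.5529,.0294,.0885],[.5529,.0294,.0485]])-[270,150])
E
```

```text
[[79.07595573 67.51193501]
 [78.29441624 86.43991313]]
```

View pics/f1.png

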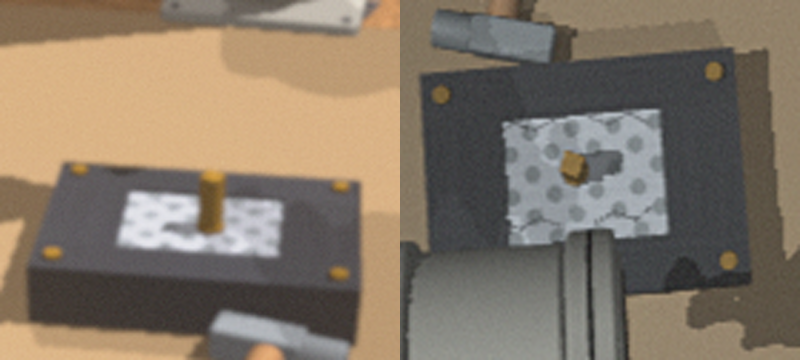

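The pin stands upright in the window with its head top at (212,174) in the left crop. The prediction for a fully home pin is (211,174). The arm is clear.

```bash
python3 -c "
from workcell import bot
print(bot.job_done())"
```

```text
the job is handed in; nothing more can be done
None
```

The pin is in the blind hole, upright with its collar down on the panel and released. I handed the job in at about 18 s; no verdict came back, but the last pictures show it fully home.

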